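# Angle a brass tube past the bench post into its bay

### The job

Put the length of square brass tube away in the timber bay at the back of the bench: push it along the bench, one end and then the other, angling it past the steel post, until it lies fully home along the back strip of the bay. Only push it with the outside of the fingers: never take it between them, lift it or tip it, and leave everything else on the bench where it stands.

Things in the scene. Friction and masses are not known exactly. Their poses are not given: they have to be found in the camera images.
- tube: the length of square brass tube, 240 mm long, 25 mm wide and 25 mm high (about 0.3 to 0.5 kg), lying flat on the bench in front of the bay, roughly parallel to its mouth, free to slide. Origin: middle of its underside; x runs along its length, z up. Both ends are alike.
- tube_end_a (a point): centre of the tube's end face on its own +x side (120 mm from the middle, 12.5 mm above the underside)
- tube_end_b (a point): centre of the tube's other end face (own -x side)
- bay: three timber strips, 22 mm wide, 30 mm high, fixed to the bench as a back and two sides; no floor; the open mouth faces the robot. Inside: 290 mm long, 55 mm deep. Origin: on the bench, middle of the mouth; x points into the bay (inner face of the back at x = 55 mm), y left along the mouth (inner faces of the sides at y = +-145 mm), z up.
- post: round steel post, 24 mm across and 55 mm high, fixed upright in the bench; its axis is 35 mm in front of the mouth line and 90 mm to the left or to the right of the middle of the mouth. Origin: centre of its foot.
- hole: the empty twin of the post's hole, a flush dark disc 30 mm across on the other side of the middle; nothing stands there. Origin: its centre.
- finial: small turned brass finial, 36 mm across, 54 mm tall, standing beside the bay; not part of the job. Origin: centre of its underside
- tin: closed round tin, 60 mm across, 45 mm tall, beside the bay; not part of the job. Origin: centre of its underside
- candle_cup: small open brass cup, 44 mm across, 35 mm tall, to the left of the tube; not part of the job. Origin: centre of its underside
- block: dark wooden block 60 x 40 x 30 mm, to the right of the tube; not part of the job. Origin: centre of its underside
- screwdriver: screwdriver lying beyond the bay; not part of the job. Origin: about the middle of its length, on its underside
- hammer: hammer lying far to the right; not part of the job. Origin: about the middle of its length, on its underside
- jar: amber jar, 60 mm across, 80 mm tall, far to the left; not part of the job. Origin: centre of its underside
There are look-alikes about, which are no part of the job. Of the things that look like the tube, the larger one is meant.

How it is judged:
By the outcome, as a careful person would: the job done as asked, in the order asked, and still so for the second after the job is handed in, with the robot touching nothing.
It also fails if it takes over 72 s, if anything falls off the work surface, if the arm or the gripper's body presses on something with over 40 N, if the wrist force passes 120 N, or if a joint passes its speed limit or range.

### The arm

A 6-joint arm with a two-finger parallel gripper is mounted at the origin on the work surface. World frame = base frame: x ahead of the robot, y to its left, z up, the work surface at z = 0. Lengths are in m, angles in rad, forces in N, time in s.
With the tool pointing down it reaches from about 0.3 to 0.85 m from the base axis. Payload 5.4 kg.
Tool frame: the origin (TCP) lies midway between the tips of the shut fingers; the grasp point (between the pads) lies 19 mm behind it (manip.hold_point_z is the distance from the TCP to the grasp point, in m); z points along the fingers, y is the line along which they close (so a half turn about z gives the same grasp; the last joint's range is limited). The gripper opens to 85 mm and grips with 20 to 120 N. Pads are 22 mm wide; open, the fingers measure 114 mm over their backs; the gripper's body (76 mm by 85 mm) begins 54 mm behind the grasp point. The pads swing forward as they close: fully open they stand 13 mm farther back than shut.
Start: joints at [1.115, 0.158, 1.597, -0, 1.386, -0.21], TCP at [0.14, 0.558, 0.231] pointing down, gripper open.
Joint ranges: [-2.91, 2.91], [-0.94, 2.29], [0.18, 2.7], [-1.29, 4.43], [0.17, 2.64], [-3, 3]. Speed limits (rad/s): [2.57, 2.57, 3.14, 3.14, 3.14, 3.14].

### API

Orientations are given as a unit quaternion [x, y, z, w].
In Python, from bench import readout, viewer, job_done, manip gives the robot as it stands.
- The arm moves only by the tool send_path, called after ">>>" by a JSON object that holds its "name" and its "arguments". Schema: {"type":"object","properties":{"ticks":{"type":"array","items":{"type":"object","properties":{"d":{"type":"array","items":{"type":"number"},"minItems":3,"maxItems":3},"r":{"type":"array","items":{"type":"number"},"minItems":3,"maxItems":3}},"additionalProperties":false},"minItems":1,"maxItems":12},"jaw":{"type":"number"},"only":{"type":"string"},"quiet":{"type":"boolean"},"lines":{"type":"string"}},"required":["ticks"],"additionalProperties":false}. ticks is a list of rows, 1 to 12 of them, each an object with the fields d (a list: dx, dy, dz in m), r (a list: a rotation vector rx, ry, rz in rad); a field left out counts as zero; each row is the pose to reach, as a shift and turn from the pose commanded when the call began, along the tool's axes at that moment; what a row does not reach only later rows make up. A row lasts 1/12 s, in which the tool goes at most 0.0417 m and 0.125 rad, less where a joint would pass 70% of its speed; a pose out of reach is approached as far as the arm can. jaw is the opening from 0.0 (shut) to 1.0 (fully open), set as the call begins (left out keeps the last). The fingers move at their own pace and stop on an object; the grip force is fixed at half the most. Time passes only in rows, so rows that do not move let the fingers close. The tool returns the time, the measured TCP pose, the force, the opening and the grip force at its end. only (a regular expression) keeps the lines of the reply that match it, lines (a string "A,B") keeps lines A to B, and quiet returns only ok. Input that does not fit is refused with a message, and nothing moves.
- readout.state(): the state, without advancing time (a new reading comes with each control period).
- viewer.snapshot(name): name is "scene" or "top" or "wrist"; returns (picture, depth): 384x512x3 uint8, blue, green, red; 384x512 float32, m along the optical axis (not along the pixel's ray), 0 where there is no reading.
- viewer.camera_params(name): a dict with "mtx" (3x3 intrinsics, pixels), "rvec" (rotation vector, rad) and "tvec" (3), from world to camera coordinates, as OpenCV has them. Camera axes: x right, y down, z forward; pixel columns grow to the right and rows downward; lengths in m; the calibration is good to about 2 mm. A picture is of the moment at which its call begins: read the wrist's pose just before it. camera_params takes no time and is no camera call; for the wrist camera it gives the pose at the moment of the call.
- job_done(): hands the job in; it is judged then, once.
Trained networks look in the newest picture that a camera, given by its name, has taken for a name from the list of things; names that differ only in an ending like _2 or _b are one class to them, and where a whole thing is asked for, a point or a joint stands for the part that bears it (a point fixed in the world has none). Each returns a list of dicts, best first, with "score" (0 to 1); they miss things now and then, are a little off and sometimes report something else, mostly with a low value. They report only what shows in the picture. A call takes as long as a camera call. They do not tell look-alikes from the thing itself.
- viewer.outline_of(camera, label): "region" (384x512 bool, what is visible of it) and "bbox" ([left, top, right, bottom] in pixels, round what is visible of it).
The state is a dict: "t": time; "joint_pos": joint angles; "qvel": joint speeds; "joint_efforts": joint torques, N m; "ee_pos": TCP position; "eef_rot": TCP orientation; "wrist_force": force on the tool from outside, world axes, zero at the start; "ft_torque": the same for the moment, N m; "gripper_width": opening from 0.0 (shut) to 1.0 (fully open); "finger_force": force on a finger pad.
Only numpy, scipy, OpenCV 4.12 (cv2) and the standard library are available. Lean on these libraries where they do the work, as an engineer would, in place of code of your own. Each camera call takes 0.05 s, during which the arm holds its last target. There are 200 camera calls.

## Working session

There is one attempt and no reset: what is moved stays moved. The work goes in short steps, Python scripts to look and compute and a tool call to move; the robot and the scene stay as the last step left them, time stands still between calls to the robot, and variables do not carry over. Pictures are saved under pics/ and viewed, at most 10 in all, crops included, and the job is handed in when it is done.

```bash
mkdir -p pics; ls
```

Create h.py:
```python
import numpy as np, cv2
from bench import readout, viewer, manip
def cam(n):
    p=viewer.camera_params(n); R,_=cv2.Rodrigues(np.array(p["rvec"],float)); return np.array(p["mtx"]),R,np.array(p["tvec"],float).ravel()
def cloud(n):
    K,R,t=cam(n); img,d=viewer.snapshot(n)
    v,u=np.mgrid[:384,:512]; P=np.stack([(u-K[0,2])/K[0,0]*d,(v-K[1,2])/K[1,1]*d,d],-1)
    return img,d,(P-t)@R
```

Run:
```python
from h import *
s=readout.state(); print(s["t"],s["ee_pos"],s["eef_rot"],s["gripper_width"],s["wrist_force"])
for n in ["scene","top"]:
    img,d,W=cloud(n); cv2.imwrite(f"pics/{n}0.png",img); K,R,t=cam(n); print(n,-R.T@t,(d>0).mean())
    for l in ["tube","bay","post","hole","finial","tin","candle_cup","block"]:
        for o in viewer.outline_of(n,l)[:3]:
            m=o["region"]&(d>0); P=W[m]
            if len(P)>5:
                top=P[P[:,2]>np.percentile(P[:,2],90)-.004]
                r=cv2.minAreaRect((top[:,:2]*1000).astype(np.float32))
                print(l,round(o["score"],2),o["bbox"],np.round(np.median(P,0),3),"z90",round(np.percentile(P[:,2],90),3),np.round(r[0]),np.round(r[1]),round(r[2],1))
```

```text
pics
0.0 [0.13964287 0.55716523 0.23030095] [ 1.22580160e-01  9.92458161e-01 -8.98149097e-04 -3.10122100e-04] 1.002062180878841 [ 0.52263493 -0.14235007 -0.15888908]
scene [0.98847415 0.68133439 0.86771542] 0.9958648681640625
tube 0.91 [261.4, 181.5, 321.1, 238.5] [0.492 0.057 0.024] z90 0.027 [489.  48.] [ 28. 241.] 5.3
tube 0.67 [264.4, 140.7, 297.8, 175.6] [ 0.384 -0.149  0.018] z90 0.022 [ 374. -154.] [182.  23.] 25.8
bay 0.97 [192.8, 192.9, 276.1, 289.2] [0.712 0.095 0.03 ] z90 0.033 [689.  54.] [ 75. 335.] 1.7
bay 0.44 [188.7, 168.5, 210.8, 190.4] [ 0.673 -0.173  0.04 ] z90 0.048 [ 669. -187.] [53. 50.] 59.6
bay 0.31 [212.1, 154.2, 236.0, 175.1] [ 0.558 -0.22   0.028] z90 0.032 [ 556. -228.] [61. 43.] 25.7
post 0.49 [230.6, 194.1, 240.1, 213.2] [ 0.621 -0.032  0.037] z90 0.057 [618. -38.] [18. 22.] 7.5
finial 0.59 [273.3, 287.2, 289.7, 308.0] [0.674 0.291 0.035] z90 0.047 [671. 285.] [21. 21.] 56.2
tin 0.74 [187.7, 167.5, 212.0, 191.3] [ 0.674 -0.173  0.039] z90 0.048 [ 669. -188.] [52. 51.] 56.6
candle_cup 0.62 [333.7, 262.8, 355.0, 279.6] [0.492 0.298 0.026] z90 0.036 [499. 3
[... 484 characters left out ...]
5
bay 0.59 [176.5, 145.7, 279.9, 174.2] [0.708 0.049 0.028] z90 0.033 [687.  50.] [ 77. 332.] 1.9
post 0.59 [254.7, 175.9, 258.7, 185.8] [ 0.613 -0.043  0.052] z90 0.059 [616. -43.] [13. 19.] 25.6
hole 0.42 [200.8, 179.7, 206.3, 187.5] [ 0.611  0.139 -0.   ] z90 0.004 [611. 140.] [22. 23.] 55.7
tin 0.76 [292.0, 155.9, 313.4, 171.9] [ 0.667 -0.188  0.044] z90 0.049 [ 668. -190.] [51. 49.] 88.7
candle_cup 0.63 [144.7, 214.1, 155.8, 222.6] [0.501 0.302 0.016] z90 0.035 [499. 298.] [38. 38.] 44.3
candle_cup 0.2 [149.5, 159.5, 161.3, 175.8] [0.666 0.277 0.039] z90 0.048 [668. 280.] [24. 16.] 62.3
block 0.74 [304.3, 187.5, 324.9, 209.2] [ 0.553 -0.23   0.03 ] z90 0.034 [ 554. -230.] [58. 39.] 25.5
```

Run:
```python
import cv2
a=cv2.imread("pics/top0.png")[130:300,130:350]; cv2.imwrite("pics/top0c.png",cv2.resize(a,None,fx=3.5,fy=3.5,interpolation=cv2.INTER_CUBIC))
```

```text
(no output)
```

View pics/top0c.png

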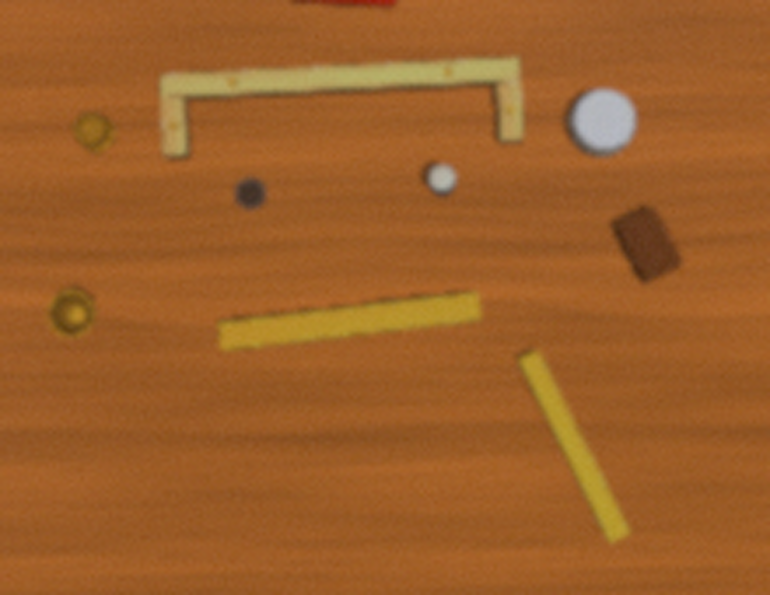

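Add to h.py:
```python
O=np.array([.6495,.0508]); A=np.radians(1.8)
RB=np.array([[np.cos(A),-np.sin(A)],[np.sin(A),np.cos(A)]])   # bay->world
def tobay(p): return (np.asarray(p)[...,:2]-O)@RB*1000
def report(camname="top", aim=None, z=None):
    """tube pose and TCP in the bay frame (mm); step to aim in tool axes"""
    s=readout.state()
    from scipy.spatial.transform import Rotation as Ro
    T=Ro.from_quat(s["eef_rot"]).as_matrix(); p=np.array(s["ee_pos"])
    print("t",round(s["t"],2),"tcp bay",np.round(tobay(p),1),"z",round(p[2]*1000,1),"toolx yaw-bay",round(np.degrees(np.arctan2(T[1,0],T[0,0])-A),1),"tilt",round(np.degrees(np.arccos(-T[2,2])),2),"F",np.round(s["wrist_force"],1),"w",round(s["gripper_width"],2))
    if camname:
        img,d,W=cloud(camname)
        for o in viewer.outline_of(camname,"tube")[:2]:
            P=W[o["region"]&(d>0)]; P=P[(P[:,2]>.018)&(P[:,2]<.032)]
            if len(P)<20: continue
            r=cv2.minAreaRect(tobay(P).astype(np.float32)); b=cv2.boxPoints(r)
            w,h=r[1]; ang=r[2] if h>w else r[2]-90
            a=np.radians(ang); ax=np.array([-np.sin(a),np.cos(a)]); c=np.array(r[0])
            print("tube",round(o["score"],2),"c",np.round(c,1),"size",np.round(r[1]),"phi",round(ang,1),"L",np.round(c+120*ax,1),"R",np.round(c-120*ax,1))
    if aim is not None:
        w=np.r_[RB@(np.array(aim)/1000)+O, p[2] if z is None else z]
        print("step tool",np.round(T.T@(w-p),4))
```

```text
(no output)
```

>>> {"name": "send_path", "arguments": {"ticks": [{"d": [-0.3, -0.33, 0.08], "r": [0, 0, -0.277]}, {"d": [-0.3, -0.33, 0.08], "r": [0, 0, -0.277]}, {"d": [-0.3, -0.33, 0.08], "r": [0, 0, -0.277]}, {"d": [-0.3, -0.33, 0.08], "r": [0, 0, -0.277]}, {"d": [-0.3, -0.33, 0.08], "r": [0, 0, -0.277]}, {"d": [-0.3, -0.33, 0.08], "r": [0, 0, -0.277]}, {"d": [-0.3, -0.33, 0.08], "r": [0, 0, -0.277]}, {"d": [-0.3, -0.33, 0.08], "r": [0, 0, -0.277]}, {"d": [-0.3, -0.33, 0.08], "r": [0, 0, -0.277]}, {"d": [-0.3, -0.33, 0.08], "r": [0, 0, -0.277]}, {"d": [-0.3, -0.33, 0.08], "r": [0, 0, -0.277]}, {"d": [-0.3, -0.33, 0.08], "r": [0, 0, -0.277]}], "jaw": 0.0}}

```text
t: 1.9
ee_pos: [0.353, 0.1592, 0.1507]
eef_rot: [-0.011, 1.0, -0.001, 0.0]
wrist_force: [-0.2, 0.1, 0.4]
gripper_width: -0.001
finger_force: 0.0
```

```bash
python3 -c "
from h import *
report('top',(-152,-156),.12)"
```

```text
t 1.9 tcp bay [-293.   117.7] z 150.7 toolx yaw-bay -180.5 tilt 0.15 F [-0.2  0.1  0.4] w -0.0
tube 0.88 c [-283.3 -198.8] size [178.  19.] phi -66.4 L [-173.3 -150.7] R [-393.2 -246.8]
tube 0.72 c [-160.7   -0.2] size [ 25. 240.] phi 4.0 L [-169.2  119.5] R [-152.3 -119.9]
step tool [-0.1434 -0.2724  0.0315]
```

>>> {"name": "send_path", "arguments": {"ticks": [{"d": [-0.143, -0.272, 0]}, {"d": [-0.143, -0.272, 0]}, {"d": [-0.143, -0.272, 0]}, {"d": [-0.143, -0.272, 0]}, {"d": [-0.143, -0.272, 0]}, {"d": [-0.143, -0.272, 0]}, {"d": [-0.143, -0.272, 0]}, {"d": [-0.143, -0.272, 0]}, {"d": [-0.143, -0.272, 0.03]}, {"d": [-0.143, -0.272, 0.06]}, {"d": [-0.143, -0.272, 0.09]}, {"d": [-0.143, -0.272, 0.09]}]}}

```text
t: 3.0
ee_pos: [0.4979, -0.0988, 0.0557]
eef_rot: [-0.017, 1.0, 0.003, -0.005]
wrist_force: [-1.0, -0.1, -0.4]
gripper_width: 0.001
finger_force: 0.0
```

```bash
python3 -c "
from h import *
report('wrist',(-152,-156),.012)
cv2.imwrite('pics/w1.png',viewer.snapshot('wrist')[0])
"
```

```text
t 3.0 tcp bay [-156.2 -144.8] z 55.7 toolx yaw-bay -179.9 tilt 0.67 F [-1.  -0.1 -0.4] w 0.0
tube 0.69 c [-239.7 -175.4] size [85. 20.] phi -66.2 L [-129.9 -126.9] R [-349.4 -223.9]
tube 0.59 c [-159.   -55.4] size [ 26. 122.] phi 4.2 L [-167.6   64.3] R [-150.3 -175.1]
step tool [-0.0046 -0.0114  0.0436]
```

View pics/w1.png

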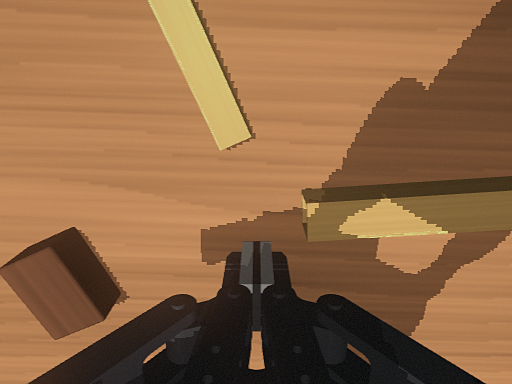

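>>> {"name": "send_path", "arguments": {"ticks": [{}, {"d": [0, 0, 0.02]}, {"d": [0, 0, 0.042]}, {"d": [0, 0, 0.042]}, {"d": [0, 0, 0.042]}]}}

```text
t: 3.57
ee_pos: [0.5023, -0.1026, 0.0202]
eef_rot: [-0.016, 1.0, -0.0, 0.0]
wrist_force: [-0.2, -0.5, 0.9]
gripper_width: -0.002
finger_force: 0.0
```

```bash
python3 -c "
from h import *
report('',(-153,-100),.012)"
```

```text
t 3.57 tcp bay [-151.9 -148.7] z 20.2 toolx yaw-bay -180.0 tilt 0.01 F [-0.2 -0.5  0.9] w -0.0
step tool [0.0011 0.0487 0.0082]
```

>>> {"name": "send_path", "arguments": {"ticks": [{"d": [0, 0, 0.008]}, {"d": [0, 0.01, 0.008]}, {"d": [0.001, 0.02, 0.008]}, {"d": [0.002, 0.028, 0.008]}, {"d": [0.002, 0.036, 0.008]}, {"d": [0.003, 0.043, 0.008]}, {"d": [0.003, 0.05, 0.008]}, {"d": [0.004, 0.057, 0.008]}, {"d": [0.004, 0.063, 0.008]}, {"d": [0.005, 0.068, 0.008]}, {"d": [0.005, 0.071, 0.008]}, {"d": [0.005, 0.071, 0.008]}]}}

```text
t: 4.57
ee_pos: [0.4945, -0.0311, 0.0111]
eef_rot: [-0.016, 1.0, 0.0, -0.0]
wrist_force: [0.1, -1.4, 0.2]
gripper_width: 0.001
finger_force: 0.6
```

```bash
python3 -c "
from h import *
report('top')"
```

```text
t 4.57 tcp bay [-157.5  -77. ] z 11.1 toolx yaw-bay -180.0 tilt 0.06 F [ 0.1 -1.4  0.2] w 0.0
tube 0.91 c [-283.1 -198.7] size [184.  19.] phi -66.4 L [-173.2 -150.7] R [-393.1 -246.7]
tube 0.9 c [-165.2   89.3] size [ 25. 168.] phi 2.8 L [-171.   209.2] R [-159.4  -30.5]
```

>>> {"name": "send_path", "arguments": {"ticks": [{"d": [0, -0.018, 0]}, {"d": [0.035, -0.018, 0]}, {"d": [0.042, -0.018, 0]}, {"d": [0.042, 0.01, 0]}, {"d": [0.042, 0.027, 0]}, {"d": [0.038, 0.027, 0]}, {"d": [0.032, 0.027, 0]}, {"d": [0.025, 0.027, 0]}, {"d": [0.017, 0.028, 0]}, {"d": [0.009, 0.029, 0]}, {"d": [0, 0.03, 0]}, {"d": [0, 0.03, 0]}]}}

```text
t: 5.67
ee_pos: [0.4963, -0.0024, 0.0117]
eef_rot: [-0.015, 1.0, -0.0, 0.001]
wrist_force: [0.4, 0.5, 0.6]
gripper_width: -0.002
finger_force: 0.0
```

```bash
python3 -c "
from h import *
report('top');report('wrist')"
```

```text
t 5.67 tcp bay [-154.8  -48.3] z 11.7 toolx yaw-bay -180.0 tilt 0.13 F [0.4 0.5 0.6] w -0.0
tube 0.8 c [-165.2  107.3] size [ 25. 131.] phi 13.4 L [-193.   224.1] R [-137.4   -9.4]
tube 0.69 c [-283.3 -199.1] size [185.  19.] phi -66.3 L [-173.4 -150.9] R [-393.2 -247.3]
t 5.77 tcp bay [-156.5  -48.1] z 11.4 toolx yaw-bay -180.0 tilt 0.04 F [-1.2  0.1 -0.5] w -0.0
tube 0.79 c [-207.9 -151.9] size [ 8. 16.] phi 77.3 L [-324.9 -125.6] R [ -90.8 -178.2]
tube 0.76 c [-151.     8.6] size [ 43. 128.] phi 13.0 L [-178.1  125.5] R [-124.  -108.3]
```

>>> {"name": "send_path", "arguments": {"ticks": [{"d": [-0.008, 0.001, 0]}, {"d": [-0.016, 0.002, 0]}, {"d": [-0.024, 0.005, 0]}, {"d": [-0.032, 0.008, 0]}, {"d": [-0.04, 0.012, 0]}, {"d": [-0.047, 0.015, 0]}, {"d": [-0.054, 0.018, 0]}, {"d": [-0.06, 0.022, 0]}, {"d": [-0.06, 0.022, 0]}, {"d": [-0.03, 0.015, 0]}, {"d": [0.005, 0.01, 0]}, {"d": [0.04, 0.01, -0.05]}]}}

```text
t: 6.87
ee_pos: [0.4573, 0.0082, 0.0399]
eef_rot: [-0.015, 1.0, 0.002, -0.007]
wrist_force: [-1.5, 0.1, 0.6]
gripper_width: -0.005
finger_force: 0.0
```

>>> {"name": "send_path", "arguments": {"ticks": [{"d": [0.06, 0, -0.1]}, {"d": [0.1, 0, -0.1]}, {"d": [0.1, 0, -0.1]}, {"d": [0.1, 0, -0.1]}]}}

```text
t: 7.2
ee_pos: [0.3637, 0.004, 0.1481]
eef_rot: [-0.016, 1.0, -0.001, 0.002]
wrist_force: [0.0, -1.2, -0.8]
gripper_width: 0.001
finger_force: 0.0
```

```bash
python3 -c "
from h import *
report('top');report('wrist')"
```

```text
t 7.2 tcp bay [-287.2  -37.8] z 148.1 toolx yaw-bay -180.0 tilt 0.24 F [ 0.  -1.2 -0.8] w 0.0
tube 0.82 c [-131.3   66.3] size [ 26. 239.] phi 36.6 L [-202.9  162.5] R [-59.6 -30. ]
t 7.3 tcp bay [-285.6  -38.2] z 147.8 toolx yaw-bay -180.0 tilt 0.38 F [-0.2 -0.1  0.2] w -0.0
tube 0.98 c [-285.1 -195.4] size [185.  21.] phi -66.3 L [-175.2 -147.2] R [-395.  -243.5]
tube 0.55 c [-134.    70.6] size [ 28. 238.] phi 36.3 L [-205.   167.2] R [-62.9 -26.1]
```

>>> {"name": "send_path", "arguments": {"ticks": [{"r": [0, 0, -0.12]}, {"r": [0, 0, -0.24]}, {"r": [0, 0, -0.36]}, {"r": [0, 0, -0.48]}, {"r": [0, 0, -0.6]}, {"r": [0, 0, -0.637]}, {"r": [0, 0, -0.637]}, {"r": [0, 0, -0.637]}]}}

```text
t: 8.07
ee_pos: [0.3647, 0.0042, 0.1444]
eef_rot: [-0.327, 0.945, 0.001, -0.001]
wrist_force: [0.1, -0.1, -0.1]
gripper_width: -0.004
finger_force: 0.0
```

```bash
python3 -c "
from h import *
report('',(-173,36),.012)"
```

```text
t 8.07 tcp bay [-286.1  -37.6] z 144.4 toolx yaw-bay -143.6 tilt 0.14 F [ 0.1 -0.1 -0.1] w -0.0
step tool [-0.1349 -0.0081  0.1322]
```

>>> {"name": "send_path", "arguments": {"ticks": [{"d": [-0.04, 0, 0]}, {"d": [-0.08, -0.004, 0.03]}, {"d": [-0.12, -0.008, 0.06]}, {"d": [-0.135, -0.008, 0.09]}, {"d": [-0.135, -0.008, 0.12]}, {"d": [-0.135, -0.008, 0.132]}, {"d": [-0.135, -0.008, 0.132]}, {"d": [-0.135, -0.008, 0.132]}]}}

```text
t: 8.73
ee_pos: [0.475, 0.0815, 0.0124]
eef_rot: [-0.328, 0.945, 0.001, -0.001]
wrist_force: [0.3, -0.3, -0.0]
gripper_width: -0.003
finger_force: 0.0
```

```bash
python3 -c "
from h import *
report('',(-134.5,64),.012)"
```

```text
t 8.73 tcp bay [-173.5   36.2] z 12.4 toolx yaw-bay -143.6 tilt 0.16 F [ 0.3 -0.3 -0. ] w -0.0
step tool [-0.0479 -0.0008  0.0003]
```

Push, back off, rise and look.

>>> {"name": "send_path", "arguments": {"ticks": [{"d": [-0.012, 0, 0]}, {"d": [-0.02, 0, 0]}, {"d": [-0.027, 0, 0]}, {"d": [-0.034, 0, 0]}, {"d": [-0.04, 0, 0]}, {"d": [-0.045, 0, 0]}, {"d": [-0.048, 0, 0]}, {"d": [-0.048, 0, 0]}, {"d": [-0.03, 0, 0]}, {}, {"d": [0.02, 0, -0.03]}, {"d": [0.04, 0, -0.06]}]}}

```text
t: 9.73
ee_pos: [0.4415, 0.0566, 0.0721]
eef_rot: [-0.328, 0.945, 0.001, -0.002]
wrist_force: [0.6, -0.9, 1.1]
gripper_width: -0.001
finger_force: 0.0
```

>>> {"name": "send_path", "arguments": {"ticks": [{"d": [0.02, 0.03, -0.03]}, {"d": [0.04, 0.06, -0.03]}, {"d": [0.04, 0.06, -0.03]}]}}

```text
t: 9.98
ee_pos: [0.3702, 0.0808, 0.103]
eef_rot: [-0.328, 0.945, 0.001, -0.0]
wrist_force: [-0.9, 0.5, -1.1]
gripper_width: -0.001
finger_force: 0.0
```

```bash
python3 -c "
from h import *
report('top')"
```

```text
t 9.98 tcp bay [-278.2   38.7] z 103.0 toolx yaw-bay -143.5 tilt 0.12 F [-0.9  0.5 -1.1] w -0.0
tube 0.96 c [-115.2   78.5] size [ 26. 239.] phi 36.9 L [-187.3  174.4] R [-43.1 -17.4]
tube 0.65 c [-283.2 -198.9] size [184.  19.] phi -66.4 L [-173.3 -150.9] R [-393.2 -246.9]
```

```bash
python3 -c "
from h import *
report('',(-208,202),.012)"
```

```text
t 10.08 tcp bay [-273.3   37.2] z 103.6 toolx yaw-bay -143.5 tilt 0.16 F [0.6 0.1 1.1] w 0.0
step tool [-0.1503  0.0937  0.0918]
```

>>> {"name": "send_path", "arguments": {"ticks": [{"d": [-0.03, 0.03, 0]}, {"d": [-0.06, 0.06, 0]}, {"d": [-0.09, 0.09, 0]}, {"d": [-0.12, 0.094, 0]}, {"d": [-0.15, 0.094, 0.03]}, {"d": [-0.15, 0.094, 0.06]}, {"d": [-0.15, 0.094, 0.091]}, {"d": [-0.15, 0.094, 0.091]}, {"d": [-0.15, 0.094, 0.091]}, {"d": [-0.15, 0.094, 0.091]}]}}

```text
t: 10.92
ee_pos: [0.4367, 0.2459, 0.0136]
eef_rot: [-0.328, 0.945, 0.0, 0.001]
wrist_force: [-0.2, 0.8, 0.5]
gripper_width: 0.001
finger_force: 0.0
```

```bash
python3 -c "
from h import *
report('top',(-193,182),.012)"
```

```text
t 10.92 tcp bay [-206.5  201.7] z 13.6 toolx yaw-bay -143.5 tilt 0.12 F [-0.2  0.8  0.5] w 0.0
tube 0.81 c [-110.2   71.6] size [ 26. 222.] phi 37.3 L [-182.9  167.1] R [-37.5 -23.9]
tube 0.56 c [-283.3 -199.1] size [182.  18.] phi -66.2 L [-173.5 -150.6] R [-393.  -247.6]
step tool [ 0.0008 -0.0238  0.0016]
```

>>> {"name": "send_path", "arguments": {"ticks": [{"d": [0.001, -0.014, 0]}, {"d": [0.001, -0.022, 0]}, {"d": [0.001, -0.029, 0]}, {"d": [0.001, -0.036, 0]}, {"d": [0.001, -0.043, 0]}, {"d": [0.001, -0.05, 0]}, {"d": [0.001, -0.057, 0]}, {"d": [0.001, -0.064, 0]}, {"d": [0.001, -0.071, 0]}, {"d": [0.001, -0.077, 0]}, {"d": [0.001, -0.082, 0]}, {"d": [0.001, -0.082, 0]}]}}

```text
t: 12.02
ee_pos: [0.4868, 0.1806, 0.0143]
eef_rot: [-0.327, 0.945, 0.0, 0.001]
wrist_force: [-1.6, 2.8, 4.8]
gripper_width: -0.003
finger_force: 2.3
```

```bash
python3 -c "
from h import *
report('top');report('wrist')"
```

```text
t 12.02 tcp bay [-158.5  134.9] z 14.3 toolx yaw-bay -143.6 tilt 0.16 F [-1.6  2.8  4.8] w -0.0
tube 0.76 c [-282.7 -198.6] size [180.  19.] phi -66.5 L [-172.6 -150.8] R [-392.8 -246.4]
tube 0.73 c [-68.5  17.2] size [ 26. 214.] phi 37.3 L [-141.3  112.7] R [  4.2 -78.2]
t 12.12 tcp bay [-158.6  135. ] z 14.1 toolx yaw-bay -143.6 tilt 0.18 F [-1.4  2.1  3.7] w 0.0
tube 0.62 c [-117.4   82.8] size [ 27. 111.] phi 37.0 L [-189.6  178.6] R [-45.1 -13. ]
```

>>> {"name": "send_path", "arguments": {"ticks": [{"d": [0, -0.006, 0]}, {"d": [0, -0.012, 0]}, {"d": [0, -0.018, 0]}, {"d": [0, -0.024, 0]}, {"d": [0, -0.03, 0]}, {"d": [0, -0.036, 0]}, {"d": [0, -0.042, 0]}, {"d": [0, -0.048, 0]}, {"d": [0, -0.053, 0]}, {"d": [0, -0.058, 0]}, {"d": [0, -0.061, 0]}, {"d": [0, -0.061, 0]}]}}

```text
t: 13.22
ee_pos: [0.5236, 0.1319, 0.0124]
eef_rot: [-0.328, 0.945, -0.0, 0.0]
wrist_force: [-0.5, -1.0, 0.3]
gripper_width: -0.002
finger_force: 0.1
```

>>> {"name": "send_path", "arguments": {"ticks": [{"d": [0, 0.02, 0]}, {"d": [0, 0.04, 0]}, {"d": [0.03, 0.05, -0.03]}, {"d": [0.06, 0.06, -0.06]}, {"d": [0.08, 0.06, -0.09]}, {"d": [0.09, 0.06, -0.09]}, {"d": [0.09, 0.06, -0.09]}]}}

```text
t: 13.8
ee_pos: [0.4158, 0.1231, 0.1043]
eef_rot: [-0.328, 0.945, -0.001, 0.002]
wrist_force: [0.6, 0.0, 0.4]
gripper_width: 0.005
finger_force: 0.0
```

```bash
python3 -c "
from h import *
report('top')
cv2.imwrite('pics/t2.png',cv2.resize(viewer.snapshot('top')[0][130:300,130:350],None,fx=3,fy=3))"
```

```text
t 13.8 tcp bay [-231.3   79.6] z 104.3 toolx yaw-bay -143.5 tilt 0.3 F [0.6 0.  0.4] w 0.0
tube 0.97 c [-39.  -22.8] size [ 26. 239.] phi 37.8 L [-112.6   72. ] R [  34.6 -117.6]
tube 0.68 c [-282.  -198.3] size [182.  19.] phi -66.4 L [-172.  -150.3] R [-391.9 -246.4]
```

View pics/t2.png

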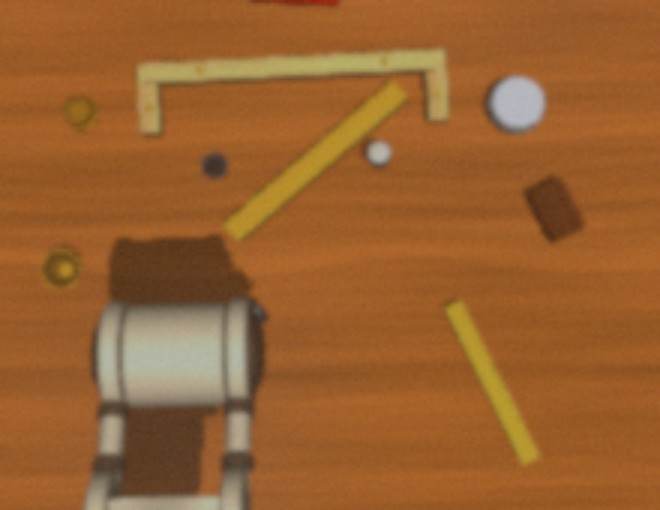

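```bash
python3 -c "
from h import *
report('',(-132,32),.012)"
```

```text
t 13.95 tcp bay [-231.7   80.5] z 101.8 toolx yaw-bay -143.5 tilt 0.03 F [ 0.6 -0.  -0.2] w 0.0
step tool [-0.0514 -0.0983  0.0898]
```

>>> {"name": "send_path", "arguments": {"ticks": [{"d": [0, -0.035, 0]}, {"d": [0, -0.07, 0]}, {"d": [-0.02, -0.098, 0.02]}, {"d": [-0.05, -0.098, 0.05]}, {"d": [-0.051, -0.098, 0.08]}, {"d": [-0.051, -0.098, 0.09]}, {"d": [-0.051, -0.098, 0.09]}, {"d": [-0.051, -0.098, 0.09]}]}}

```text
t: 14.62
ee_pos: [0.515, 0.0789, 0.0116]
eef_rot: [-0.328, 0.945, 0.0, -0.001]
wrist_force: [0.3, -0.2, 0.4]
gripper_width: -0.001
finger_force: 0.0
```

>>> {"name": "send_path", "arguments": {"ticks": [{"d": [-0.01, 0, 0]}, {"d": [-0.018, 0, 0], "r": [0, 0, 0.03]}, {"d": [-0.026, 0, 0], "r": [0, 0, 0.09]}, {"d": [-0.034, 0, 0], "r": [0, 0, 0.14]}, {"d": [-0.042, 0, 0], "r": [0, 0, 0.18]}, {"d": [-0.05, 0, 0], "r": [0, 0, 0.23]}, {"d": [-0.058, 0, 0], "r": [0, 0, 0.28]}, {"d": [-0.066, 0, 0], "r": [0, 0, 0.33]}, {"d": [-0.074, -0.002, 0], "r": [0, 0, 0.38]}, {"d": [-0.081, -0.004, 0], "r": [0, 0, 0.43]}, {"d": [-0.088, -0.007, 0], "r": [0, 0, 0.48]}, {"d": [-0.088, -0.007, 0], "r": [0, 0, 0.48]}]}}

```text
t: 15.62
ee_pos: [0.5921, 0.1285, 0.015]
eef_rot: [-0.094, 0.996, -0.0, 0.003]
wrist_force: [0.9, 0.1, -0.3]
gripper_width: -0.004
finger_force: 0.0
```

```bash
python3 -c "
from h import *
report('top');report('wrist')"
```

```text
t 15.62 tcp bay [-54.9  79.5] z 15.0 toolx yaw-bay -171.1 tilt 0.29 F [ 0.9  0.1 -0.3] w -0.0
tube 0.71 c [-284.6 -199.5] size [179.  19.] phi -66.4 L [-174.6 -151.4] R [-394.5 -247.6]
tube 0.67 c [ -5.  -50.7] size [ 26. 162.] phi 10.7 L [-27.4  67.2] R [  17.4 -168.6]
t 15.72 tcp bay [-56.3  79.1] z 14.2 toolx yaw-bay -170.9 tilt 0.18 F [-0.3 -0.1 -0.9] w -0.0
tube 0.92 c [-22.5  32.3] size [ 28. 155.] phi 11.0 L [-45.4 150.1] R [  0.4 -85.5]
```

>>> {"name": "send_path", "arguments": {"ticks": [{"d": [-0.007, -0.001, 0], "r": [0, 0, 0.03]}, {"d": [-0.014, -0.002, 0], "r": [0, 0, 0.06]}, {"d": [-0.02, -0.003, 0], "r": [0, 0, 0.09]}, {"d": [-0.025, -0.004, 0], "r": [0, 0, 0.12]}, {"d": [-0.028, -0.0045, 0], "r": [0, 0, 0.155]}, {"d": [-0.028, -0.0045, 0], "r": [0, 0, 0.155]}, {"d": [-0.01, 0, 0], "r": [0, 0, 0.155]}, {"r": [0, 0, 0.155]}, {"r": [0, 0, 0.155]}]}}

```text
t: 16.57
ee_pos: [0.5871, 0.1277, 0.012]
eef_rot: [-0.017, 1.0, -0.0, -0.001]
wrist_force: [-0.6, -0.3, -0.3]
gripper_width: -0.001
finger_force: 0.0
```

```bash
python3 -c "
from h import *
report('top',(-55,-15),.012);report('wrist')"
```

```text
t 16.57 tcp bay [-60.   78.8] z 12.0 toolx yaw-bay -179.8 tilt 0.14 F [-0.6 -0.3 -0.3] w -0.0
tube 0.84 c [ -0.5 -53.7] size [ 26. 166.] phi 1.3 L [-3.1 66.3] R [   2.1 -173.7]
step tool [-0.0047 -0.0938 -0.    ]
t 16.67 tcp bay [-57.6  78.7] z 12.8 toolx yaw-bay -179.9 tilt 0.05 F [-1.   0.5  0.7] w 0.0
tube 0.59 c [-5.  13.6] size [ 27. 138.] phi 2.3 L [ -9.8 133.5] R [-1.000e-01 -1.063e+02]
```

>>> {"name": "send_path", "arguments": {"ticks": [{"d": [0, -0.035, 0]}, {"d": [0, -0.07, 0]}, {"d": [0, -0.096, 0]}, {"d": [0, -0.096, 0]}, {"d": [-0.012, -0.096, 0]}, {"d": [-0.024, -0.096, 0]}, {"d": [-0.031, -0.096, 0]}, {"d": [-0.038, -0.096, 0]}, {"d": [-0.045, -0.096, 0]}, {"d": [-0.051, -0.096, 0]}, {"d": [-0.056, -0.096, 0]}, {"d": [-0.06, -0.096, 0]}]}}

```text
t: 17.77
ee_pos: [0.6527, 0.0341, 0.0122]
eef_rot: [-0.017, 1.0, 0.0, -0.0]
wrist_force: [-4.1, 1.3, 0.6]
gripper_width: 0.001
finger_force: 1.8
```

```bash
python3 -c "
from h import *
report('top',(17,-17),.012);report('wrist')"
```

```text
t 17.77 tcp bay [  2.7 -16.8] z 12.2 toolx yaw-bay -179.9 tilt 0.03 F [-4.1  1.3  0.6] w 0.0
tube 0.65 c [ 26.6 -19. ] size [ 26. 237.] phi 2.0 L [ 22.3 100.9] R [  30.9 -138.9]
tube 0.62 c [-280.7 -197.8] size [179.  19.] phi -66.4 L [-170.8 -149.7] R [-390.6 -245.9]
step tool [-0.0143 -0.0002  0.0002]
t 17.87 tcp bay [  3.4 -17. ] z 12.3 toolx yaw-bay -179.9 tilt 0.08 F [ 0.   0.6 -0.1] w -0.0
tube 0.83 c [ 26.5 -13.5] size [ 27. 242.] phi 0.9 L [ 24.5 106.4] R [  28.4 -133.5]
```

>>> {"name": "send_path", "arguments": {"ticks": [{"d": [-0.005, 0, 0]}, {"d": [-0.009, 0, 0]}, {"d": [-0.012, 0, 0]}, {"d": [-0.014, 0, 0]}, {"d": [-0.016, 0, 0]}, {"d": [-0.0175, 0, 0]}, {"d": [-0.0175, 0, 0]}]}}

```text
t: 18.55
ee_pos: [0.666, 0.0344, 0.0122]
eef_rot: [-0.017, 1.0, 0.0, -0.006]
wrist_force: [-19.9, -0.2, 14.5]
gripper_width: 0.001
finger_force: 9.7
```

```bash
python3 -c "
from h import *
report('top');report('wrist')"
```

```text
t 18.55 tcp bay [ 16.  -16.9] z 12.2 toolx yaw-bay -179.9 tilt 0.65 F [-19.9  -0.2  14.5] w 0.0
tube 0.68 c [ 40.8 -16.8] size [238.  27.] phi -0.8 L [ 42.5 103.2] R [  39.1 -136.7]
tube 0.64 c [-283.1 -199.6] size [182.  17.] phi -66.4 L [-173.1 -151.6] R [-393.  -247.6]
t 18.65 tcp bay [ 16.  -16.9] z 12.2 toolx yaw-bay -179.9 tilt 0.62 F [-18.8  -1.3  14.1] w 0.0
tube 0.56 c [ 39.1 -13.9] size [241.  28.] phi -0.1 L [ 39.3 106.1] R [  39.  -133.9]
```

>>> {"name": "send_path", "arguments": {"ticks": [{"d": [0.01, 0, 0]}, {"d": [0.015, 0.03, 0]}, {"d": [0.015, 0.06, 0]}, {"d": [0.015, 0.08, 0]}, {"d": [0.015, 0.08, 0]}, {"d": [0.007, 0.08, 0]}, {"d": [0.003, 0.08, 0]}, {"d": [0.001, 0.08, 0]}, {"d": [0, 0.08, 0]}, {"d": [0, 0.08, 0]}]}}

```text
t: 19.58
ee_pos: [0.6636, 0.1144, 0.012]
eef_rot: [-0.017, 1.0, 0.0, -0.005]
wrist_force: [-17.1, 1.2, 12.0]
gripper_width: -0.0
finger_force: 8.4
```

>>> {"name": "send_path", "arguments": {"ticks": [{"d": [0.01, 0, 0]}, {"d": [0.015, -0.03, 0]}, {"d": [0.015, -0.07, 0]}, {"d": [0.015, -0.108, 0]}, {"d": [0.015, -0.108, 0]}, {"d": [0.007, -0.108, 0]}, {"d": [0.003, -0.108, 0]}, {"d": [0.001, -0.108, 0]}, {"d": [0, -0.108, 0]}, {"d": [0, -0.108, 0]}]}}

```text
t: 20.42
ee_pos: [0.6669, 0.0044, 0.012]
eef_rot: [-0.017, 1.0, -0.001, -0.006]
wrist_force: [-18.5, -6.6, 12.2]
gripper_width: -0.0
finger_force: 9.1
```

>>> {"name": "send_path", "arguments": {"ticks": [{"d": [0.01, 0, 0]}, {"d": [0.015, 0.02, 0]}, {"d": [0.015, 0.03, -0.03]}, {"d": [0.015, 0.03, -0.07]}, {"d": [0.05, 0.03, -0.1]}, {"d": [0.09, 0.03, -0.1]}, {"d": [0.13, 0.03, -0.1]}, {"d": [0.17, 0.03, -0.1]}, {"d": [0.17, 0.03, -0.1]}, {"d": [0.17, 0.03, -0.1]}]}}

```text
t: 21.25
ee_pos: [0.4975, 0.031, 0.1115]
eef_rot: [-0.016, 1.0, 0.0, -0.001]
wrist_force: [-0.3, -0.5, 0.8]
gripper_width: -0.003
finger_force: 0.0
```

```bash
python3 -c "
from h import *
report('top');report('wrist');report('scene')
n=cv2.imwrite('pics/w3.png',viewer.snapshot('wrist')[0]);i=viewer.snapshot('top')[0][120:300,120:350];cv2.imwrite('pics/t3.png',cv2.resize(i,None,fx=3,fy=3))"
```

```text
t 21.25 tcp bay [-152.6  -15. ] z 111.5 toolx yaw-bay -179.9 tilt 0.09 F [-0.3 -0.5  0.8] w -0.0
tube 0.92 c [-282.6 -198.7] size [183.  19.] phi -66.4 L [-172.7 -150.6] R [-392.5 -246.9]
tube 0.56 c [ 41.7 -18.2] size [234.  27.] phi -0.6 L [ 42.9 101.8] R [  40.6 -138.2]
t 21.35 tcp bay [-148.4  -15.8] z 113.5 toolx yaw-bay -179.9 tilt 0.2 F [0.6 0.6 0.7] w -0.0
tube 0.8 c [-235.2 -173.1] size [75. 21.] phi -66.6 L [-125.1 -125.3] R [-345.3 -220.8]
tube 0.53 c [ 26.2 -14.7] size [14.  2.] phi -0.6 L [ 27.5 105.2] R [  25.  -134.7]
t 21.45 tcp bay [-147.7  -15.9] z 113.6 toolx yaw-bay -179.9 tilt 0.19 F [-1.   0.   0.1] w -0.0
tube 0.61 c [ 42.4 -15.2] size [ 28. 239.] phi 0.2 L [ 42.  104.8] R [  42.8 -135.2]
tube 0.56 c [-212.4 -164.8] size [34. 19.] phi -69.0 L [-100.3 -121.8] R [-324.4 -207.9]
```

View pics/w3.png

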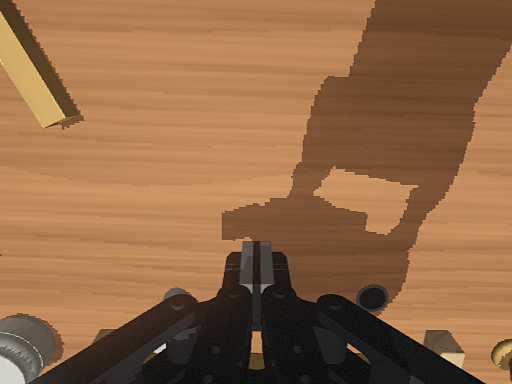

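View pics/t3.png

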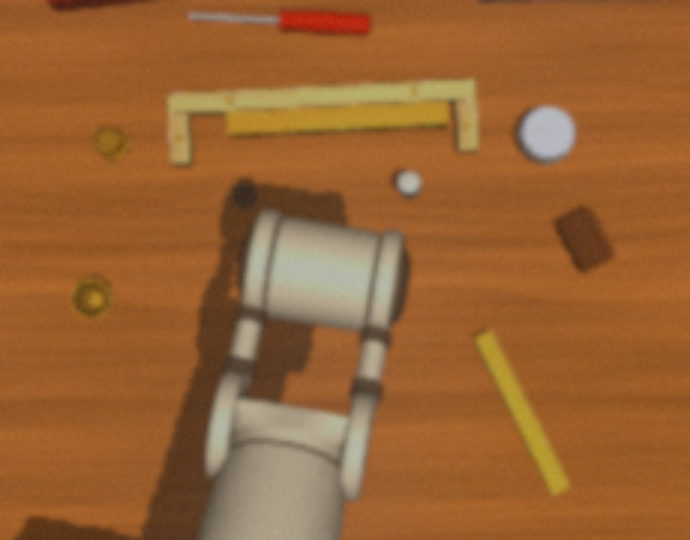

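The top view shows the tube flush along the back strip, from pixels (228,125) to (450,112). The post, at (408,182), is clear of it, and nothing else has moved. The wrist view shows only bare bench under the shut fingers, with nothing touching them.

```bash
python3 -c "
from bench import job_done
print(job_done())"
```

```text
the job is handed in; nothing more can be done
None
```

The tube was pushed past the post, right end first and then the left, and lies flush along the bay's back strip; nothing else looks moved in the pictures, and the job was handed in at about 21.5 s.

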